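Free the pawl and close the serving cover

TASK

Cover the rolls: with a fingertip press the pawl's thumb pad down until the pawl is fully out of the teeth, then push the cover's arm down by its paddle, without slamming it, until the cover is fully closed. Only press and push: do not lift the cover or anything else, leave the pawl out, leave the other things on the counter where they stand, and finish clear of everything.

Things in the scene. Friction and masses are not known exactly. Their poses are not given: they have to be found in the camera images.
- station: fixed station: dark base plate 300 x 140 x 12 mm, open pan of bread rolls (rim 72 mm up), hinged flat cover on an arm, toothed quadrant with pawl at one end. Origin on the counter under it; x axis level, from the pawl's thumb pad to the arm's paddle end, z up. Along x from the origin: thumb pad -170 mm, hinge -50 mm, pan 0 to 140 mm, all centred on y = 0
- cover (a joint): angle of cover and arm, rad: 0 fully closed (arm level, cover on the pan), about 0.8 at the start, stop at 1.08. Stiff hinge: it stays where it is left; with the pawl out about 6 N down on the paddle moves it. While the pawl is in, a tooth stops it from going below about 0.65
- cover_hinge (a point): point on the cover's hinge axis, 85 mm above the counter; the axis is level, along the station's y
- paddle_top (a point): centre of the top face of the black round paddle (40 mm across) at the end of the cover's arm, 220 mm from the hinge along the arm and 12 mm above the arm's centre line; 97 mm above the counter when closed. Its frame turns with the arm: x along the arm outward, z out of the paddle's top face
- pawl (a joint): angle of the pawl, rad: 0 engaged in the teeth (start, up to 0.03), 0.45 pressed out to its stop; clear of the teeth above about 0.3. Stiff with friction: about 2 N down on the thumb pad moves it, and it stays where it is put, with no spring
- pawl_pivot (a point): point on the pawl's pivot axis, 30 mm above the counter; the axis is level, along the station's y
- thumb_pad (a point): centre of the top face of the pawl's flat steel thumb pad (34 mm along the station's x, 30 mm across), 75 mm outward from the pivot and 37 mm above it; pressed, it turns about the pivot from 67 mm down to about 31 mm above the counter. The pawl's hook, 90 mm high, on the teeth side of the pad, comes to about 35 mm from the pad's centre
- shaker: aluminium salt shaker, 44 mm across, 80 mm tall; origin under its centre; loose bystander
- ramekin: white ceramic ramekin, 72 mm across, 45 mm tall; origin under its centre; loose bystander
- pepper_jar: small jar with a white cap, 48 mm across, 85 mm tall; origin under its centre; loose bystander
- spoon: steel spoon, 170 mm long, lying flat; origin near its middle; loose bystander
- big_jar: large jar with a white cap, 100 mm across, 160 mm tall; origin under its centre; loose bystander
- glove_box: cardboard box 220 x 120 x 70 mm; origin under its centre; loose bystander
- mug: white mug, 80 mm across, 95 mm tall; origin under its centre; loose bystander

How it is judged (in metres and radians):
On the way, in this order (a step that is already met when the one before it is completed fails the run):
1. the pawl is pressed out of the teeth while the cover is still up (value of joint pawl above 0.32 rad and value of joint cover above 0.6 rad), for 0.2 s.
2. the cover is pushed down shut (value of joint cover below 0.04 rad), for 0.2 s.
At the end, for the whole second after the job is handed in: the cover is closed to within 0.04 rad and at rest, and the pawl is still out of the teeth (above 0.3 rad) (value of joint cover below 0.04 rad and value of joint pawl above 0.3 rad and velocity of joint cover between -0.05 and 0.05 rad/s); the robot touches nothing.
It fails at once if the cover is slammed (faster than 2 rad/s) (velocity of joint cover below -2 rad/s).
It fails at once if the cover is lifted above 0.97 rad (value of joint cover above 0.97 rad).
It fails at once if a bystander is moved more than 30 mm, lifted or carried (distance of any of shaker, ramekin, pepper_jar, spoon, big_jar, glove_box, mug from where it was at the start of the episode above 0.03 m).
It also fails if it takes over 48 s, if anything falls off the work surface, if the arm or the gripper's body presses on something with over 40 N, if the wrist force passes 120 N, or if a joint passes its speed limit or range.

ROBOT

A 6-joint arm with a two-finger parallel gripper is mounted at the origin on the work surface. World frame = base frame: x ahead of the robot, y to its left, z up, the work surface at z = 0. Lengths are in m, angles in degrees, forces in N, time in s.
With the tool pointing down it reaches from about 0.325 to 0.875 m from the base axis. Payload 4.4 kg.
Tool frame: the origin (TCP) lies at the very end of the fingers, on their centre line; the grasp point (between the pads) lies 19 mm behind it; z points along the fingers, y is the line along which they close (so a half turn about z gives the same grasp; the last joint's range is limited). The gripper opens to 85 mm and grips with 20 to 120 N. Pads are 22 mm wide; open, the fingers measure 114 mm over their backs; the gripper's body (76 mm by 85 mm) begins 54 mm behind the grasp point. The pads swing forward as they close: fully open they stand 13 mm farther back than shut.
Start: joints at [66.32, 11.837, 88.321, -0, 79.842, -8.623], TCP at [0.149, 0.555, 0.231] pointing down, gripper open.
Joint ranges: [-156.59, 156.59], [-49.26, 127.26], [12.9, 141.05], [-63.56, 243.56], [4.71, 150.69], [-161.64, 161.64]. Speed limits (degrees/s): [159.86, 159.86, 180, 180, 180, 180].

INTERFACE

Orientations are given as [roll, pitch, yaw] about the fixed x, y, z axes, in that order (R = Rz(yaw) Ry(pitch) Rx(roll)).
In Python, from station import robot, snapshot, job, boxes_of gives the robot as it stands.
- The arm moves only by the shell command python3 -m pendant 'ROWS' [FORCE]. ROWS is a JSON object of lists of equal length, an entry for each row: "claw": the opening, from 0 (shut) to 1 (fully open); "linear": the shift along the tool's x, y, z normalised to -1 to 1, where 1 is 0.05 m, a list of three; "angular": the turn, a rotation vector about the tool's x, y, z normalised to -1 to 1, where 1 is 6 degrees, a list of three. A call has 1 to 20 rows; each row shifts and turns the commanded pose from where the row before left it, along the tool's axes as they then stand; what a row does not reach is not made up. A row lasts 1/10 s, in which the tool goes at most 50 mm and 8.59 degrees, less where a joint would pass 70% of its speed; a pose out of reach is approached as far as the arm can. A call with a number of a shift or a turn outside -1 to 1 is refused whole. A call with a gripper value outside its range is refused whole. The fingers move at their own pace and stop on an object; FORCE is the grip in N (left out, the last holds). Time passes only in rows, so rows that do not move let the fingers close. It gives the time, the measured TCP pose, the force, the opening and the grip force at its end, in the units of the state.
- robot.get_obs(): the state, without advancing time (a new reading comes with each control period).
- snapshot(name): name is "scene" or "top" or "wrist"; returns a dict with "frame" (480x640x3 uint8, red, green, blue), "camera_matrix" (3x3 intrinsics, pixels), "k1" (the pictures are not rectified: a ray, as slopes to the right and down, at radius r is drawn at 1 + k1 r^2 times it, then the intrinsics apply), "extrinsics" (4x4, takes a point from camera to world coordinates). Camera axes: x right, y down, z forward; pixel columns grow to the right and rows downward; lengths in m; the calibration is good to about 2 mm. A picture is of the moment at which its call begins. There is no depth.
- job.finish_job(): hands the job in; it is judged then, once.
Trained networks look in a picture, given as the dict that the camera call returned (one of the last four; its "shot" number tells which), for a name from the list of things; names that differ only in an ending like _2 or _b are one class to them, and where a whole thing is asked for, a point or a joint stands for the part that bears it (a point fixed in the world has none). Each returns a list of dicts, best first, with "p" (0 to 1); they miss things now and then, are a little off and sometimes report something else, mostly with a low value. They report only what shows in the picture. A call takes as long as a camera call.
- boxes_of(target, picture): "xy" ([column, row] in pixels, amid what is visible of it).
The state is a dict: "clock": time; "q": joint angles; "joint_velocities": joint speeds; "effort": joint torques, N m; "tcp_pos": TCP position; "tool_rot": TCP orientation; "contact_force": force on the tool from outside, world axes, zero at the start; "wrist_torque": the same for the moment, N m; "gripper_width": finger opening in m; "finger_force": force on a finger pad.
Only numpy, scipy, OpenCV 4.12 (cv2) and the standard library are available. Lean on these libraries where they do the work, as an engineer would, in place of code of your own. Each camera call takes 0.05 s, during which the arm holds its last target. There are 200 camera calls.

## Working session

There is one attempt and no reset: what is moved stays moved. The work goes in short steps, Python scripts to look and compute and a shell command to move; the robot and the scene stay as the last step left them, time stands still between calls to the robot, and variables do not carry over. Pictures are saved under pics/ and viewed, at most 10 in all, crops included, and the job is handed in when it is done.

```bash
mkdir -p pics && ls && cat > h.py <<'E'
import numpy as np, cv2
from station import robot, snapshot, job, boxes_of
def ray(s,xy):
    K=s["camera_matrix"];k1=s["k1"]
    d=np.array([(xy[0]-K[0][2])/K[0][0],(xy[1]-K[1][2])/K[1][1]]);u=d.copy()
    for _ in range(30): u=d/(1+k1*(u@u))
    T=np.array(s["extrinsics"]);r=T[:3,:3]@np.r_[u,1]
    return T[:3,3],r/np.linalg.norm(r)
def onz(s,xy,z):
    o,r=ray(s,xy);return o+r*(z-o[2])/r[2]
def tri(obs):
    A=np.zeros((3,3));b=np.zeros(3)
    for s,xy in obs:
        o,r=ray(s,xy);P=np.eye(3)-np.outer(r,r);A+=P;b+=P@o
    x=np.linalg.solve(A,b);return x,[np.linalg.norm((np.eye(3)-np.outer(ray(s,q)[1],ray(s,q)[1]))@(x-ray(s,q)[0])) for s,q in obs]
def proj(s,p):
    T=np.linalg.inv(np.array(s["extrinsics"]));c=T[:3,:3]@np.array(p)+T[:3,3]
    u=c[:2]/c[2];u=u*(1+s["k1"]*(u@u));K=s["camera_matrix"]
    return np.array([K[0][0]*u[0]+K[0][2],K[1][1]*u[1]+K[1][2]])
E
python3 - <<'E'
from h import *
print(robot.get_obs())
S={n:snapshot(n) for n in("scene","top","wrist")}
for n,s in S.items(): cv2.imwrite(f"pics/{n}0.png",s["frame"][:,:,::-1]); print(n,np.round(s["extrinsics"],3).tolist())
for t in("station","cover","paddle_top","thumb_pad","pawl","cover_hinge","pawl_pivot","shaker","ramekin","pepper_jar","spoon","big_jar","glove_box","mug"):
    for n,s in S.items():
        b=boxes_of(t,s)
        for d in b[:2]: print(t,n,np.round(d["xy"],1),round(d["p"],2),np.round(onz(s,d["xy"],.05),3))
E
```

```text
pics
{'clock': 0.0, 'q': array([ 6.63201273e+01,  1.18869306e+01,  8.84045430e+01, -3.63609486e-04,
        7.98410968e+01, -8.62313305e+00]), 'joint_velocities': array([-0.01981102, -0.08089556, -0.06832254,  0.07173122, -0.01006871,
       -0.03860297]), 'effort': array([-4.93311782e-04, -3.83042943e+01, -2.91593224e+01, -3.38827194e-04,
        1.06962855e-02, -9.74647349e-07]), 'tcp_pos': array([0.1490791 , 0.55455864, 0.2301013 ]), 'tool_rot': array([-1.79868875e+02, -1.95231488e-02,  1.64943303e+02]), 'contact_force': array([ 0.30435798, -0.23605517, -0.35448119]), 'wrist_torque': array([ 0.03968106, -0.00665617,  0.03176528]), 'finger_force': 0.0, 'gripper_width': 0.08577091142494392}
scene [[0.717, 0.387, -0.58, 1.355], [0.697, -0.415, 0.585, -0.826], [-0.014, -0.824, -0.567, 0.87], [0.0, 0.0, 0.0, 1.0]]
top [[0.016, -0.995, 0.102, 0.442], [-1.0, -0.016, 0.006, -0.012], [-0.004, -0.102, -0.995, 1.281], [0.0, 0.0, 0.0, 1.0]]
wrist [[0.259, 0.924, 0.28, 0.078], [0.966, -0.248, -0.077, 0.575], [-0.002, 0.29, -0.957, 0.373], [0.0, 0.0, 0.0, 1.0]]
station scene [297.3 245.6] 0.56 
[... 1114 characters left out ...]
ramekin top [371. 209.] 0.68 [ 0.647 -0.151  0.05 ]
pepper_jar scene [209.4 265.8] 0.95 [ 0.402 -0.216  0.05 ]
pepper_jar top [390.8 310.2] 0.91 [ 0.39  -0.203  0.05 ]
pepper_jar top [313.6 223. ] 0.27 [ 0.609 -0.005  0.05 ]
spoon scene [353.8 282.9] 0.96 [ 0.681 -0.039  0.05 ]
spoon top [315.6 223.5] 0.75 [ 0.607 -0.01   0.05 ]
big_jar scene [475.7 193.5] 0.75 [0.666 0.476 0.05 ]
big_jar top [141.6 187.3] 0.68 [0.696 0.446 0.05 ]
glove_box scene [201.3 358.1] 0.73 [ 0.624 -0.406  0.05 ]
glove_box top [465.1 229. ] 0.77 [ 0.6   -0.395  0.05 ]
glove_box top [334.  264.8] 0.73 [ 0.503 -0.058  0.05 ]
mug scene [390.  177.7] 0.74 [0.441 0.387 0.05 ]
mug top [153.7 287.7] 0.75 [0.436 0.401 0.05 ]
```

```bash
python3 - <<'E'
import cv2,numpy as np
a=cv2.imread("pics/scene0.png")[130:380,170:420];b=cv2.imread("pics/top0.png")[190:340,230:480]
cv2.imwrite("pics/sc.png",cv2.resize(a,(600,600),interpolation=cv2.INTER_CUBIC))
cv2.imwrite("pics/tc.png",cv2.resize(b,(800,480),interpolation=cv2.INTER_CUBIC))
E
```

```text
(no output)
```

View pics/sc.png

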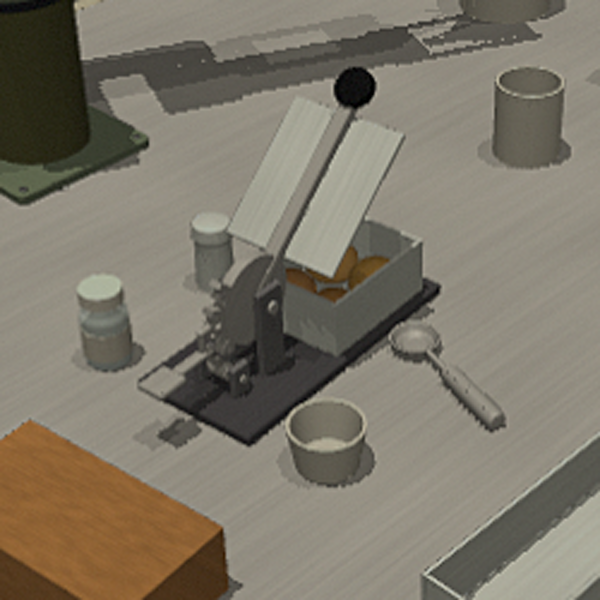

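View pics/tc.png

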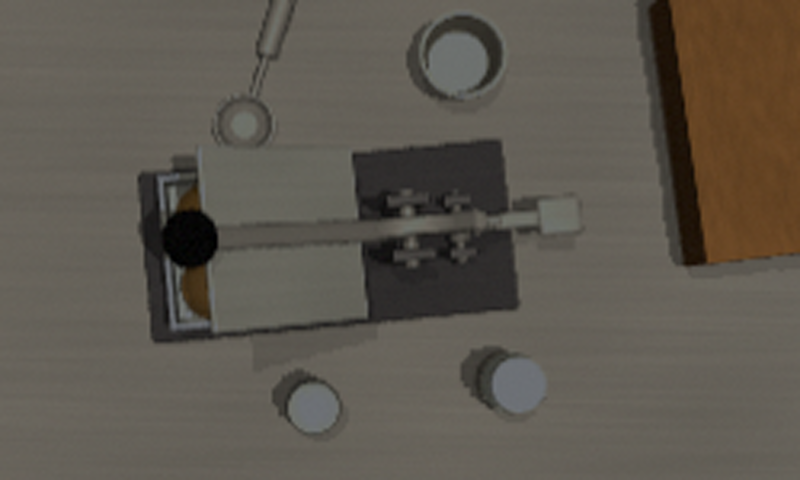

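The scene crop shows the station with its pad at full-frame (238,289) and its paddle at (318,167). In the top crop the pad is at (405,257), the paddle at (289,264), and the base plate corners are clear. The networks' pad and paddle points are pulled toward the whole part, so I'll use my own pixels.

```bash
python3 - <<'E'
from h import *
from scipy.optimize import least_squares
T=snapshot("top");S=snapshot("scene")
c=[np.array(p)/3.2+[230,190] for p in((138,174),(500,140),(518,308),(155,342))]
C=np.array([onz(T,p,.012) for p in c]);print(np.round(C,3).tolist(),np.round(C.mean(0),3))
pad=[(T,(405,256.9)),(S,(237.9,289.2))];pdl=[(T,(289.4,264.4)),(S,(317.9,166.7))]
print(tri(pad),tri(pdl))
def pts(v):
    x,y,a,th=v;R=np.array([[np.cos(a),-np.sin(a)],[np.sin(a),np.cos(a)]])
    f=lambda q:np.r_[R@q[:2]+[x,y],q[2]]
    p=f(np.array([-.17,0,.067]));l=.22;h=.008
    w=f(np.array([-.05+l*np.cos(th)-h*np.sin(th),0,.085+l*np.sin(th)+h*np.cos(th)]))
    K=[f(np.array([i,j,.012])) for i,j in((.15,-.07),(-.15,-.07),(-.15,.07),(.15,.07))]
    return p,w,K
def res(v,px=0):
    p,w,K=pts(v);r=[]
    for s,q in pad:r+=list(proj(s,p)-q)
    for s,q in pdl:r+=list(proj(s,w)-q)
    # plate corner order found by nearest
    for k in K:
        u=proj(T,k);r+=list(u-min(c,key=lambda q:np.linalg.norm(u-q)))
    return np.array(r)
b=None
m=C.mean(0)
s=least_squares(res,[m[0],m[1],np.radians(94),.8]);print(s.x,np.degrees(s.x[2]),np.round(s.fun,1))
p,w,K=pts(s.x);print("pad",p,"paddle",w,"closed pad",pts(np.r_[s.x[:3],0])[1])
# pad pressed
for n in("shaker","pepper_jar","ramekin"):
  print(n,boxes_of(n,T)[0]["xy"])
E
```

```text
[[0.556, 0.101, 0.012], [0.588, -0.196, 0.012], [0.451, -0.211, 0.012], [0.419, 0.084, 0.012]] [ 0.503 -0.056  0.012]
(array([ 0.52553643, -0.2354062 ,  0.06183971]), [np.float64(0.001396830391791142), np.float64(0.0013968303917912318)]) (array([0.49342355, 0.04535663, 0.23333435]), [np.float64(0.0007501120153121711), np.float64(0.0007501120153121693)])
[ 0.50487323 -0.06065775  1.68316849  0.73069344] 96.4384507913977 [-2.4  0.1  0.8 -3.5 -1.2 -0.  -0.  -2.1  1.7 -0.7  2.1 -1.1  2.4 -0.4
  1.2  0.2]
pad [ 0.52393632 -0.22958554  0.067     ] paddle [0.49270678 0.04715545 0.23778266] closed pad [0.48581015 0.10827005 0.093     ]
shaker [326.6, 319.1]
pepper_jar [390.0, 310.0]
ramekin [373.9, 210.4]
```

```bash
python3 - <<'E'
from h import *
from scipy.optimize import least_squares
T=snapshot("top");S=snapshot("scene")
c=[np.array(p)/3.2+[230,190] for p in((155,342),(518,308),(500,140),(138,174))]
c2=[np.array(p)/2.4+[170,130] for p in((138,383),(250,443),(440,288))]
pad=[(T,(405,256.9)),(S,(237.9,289.2))];pdl=[(T,(289.4,264.4)),(S,(317.9,166.7))]
def pts(v):
    x,y,a,th,o=v;R=np.array([[np.cos(a),-np.sin(a)],[np.sin(a),np.cos(a)]])
    f=lambda q:np.r_[R@q[:2]+[x,y],q[2]]
    p=f(np.array([-.17,0,.067]));l=.22;h=.008
    w=f(np.array([-.05+l*np.cos(th)-h*np.sin(th),0,.085+l*np.sin(th)+h*np.cos(th)]))
    K=[f(np.array([i+o,j,.012])) for i,j in((.15,.07),(-.15,.07),(-.15,-.07),(.15,-.07))]
    return p,w,K
def res(v):
    p,w,K=pts(v);r=[]
    for s,q in pad:r+=list(proj(s,p)-q)
    for s,q in pdl:r+=list(proj(s,w)-q)
    for k,q in zip(K,c): r+=list(proj(T,k)-q)
    r+=list(proj(S,K[2])-c2[1])
    return np.array(r)
s=least_squares(res,[.5,-.06,np.radians(96),.8,0],loss="soft_l1");print(s.x,np.degrees(s.x[2]),np.round(res(s.x),1))
p,w,K=pts(s.x);print("pad",p,"paddle",w,"closed",pts(np.r_[s.x[:3],0,s.x[4]])[1])
print([proj(S,k).round() for k in K],c2)
E
```

```text
[ 0.5062967  -0.06664793  1.68818502  0.7021828   0.01098583] 96.72587645902742 [-0.  -0.8 -0.7 -1.8 -0.3 -0.1 -0.4  0.  -0.6  0.3  0.6 -0.8  0.1 -1.4
 -0.3 -0.5 -0.9 -2.1]
pad [ 0.52620698 -0.23547797  0.067     ] paddle [0.493087   0.04536427 0.23320232] closed [0.48638642 0.1021821  0.093     ]
[array([309., 229.]), array([226., 288.]), array([273., 312.]), array([353., 248.])] [array([227.5       , 289.58333333]), array([274.16666667, 314.58333333]), array([353.33333333, 250.        ])]
```

```bash
python3 -m pendant '{"claw":[0,0,0,0,0,0,0,0,0,0,0,0],"linear":[[0,0,-0.22],[0,0,-0.22],[0,0,-0.22],[0,0,-0.22],[0,0,-0.22],[0,0,-0.22],[0,0,-0.22],[0,0,-0.22],[0,0,-0.22],[0,0,-0.22],[0,0,-0.22],[0,0,-0.22]],"angular":[[0,0,0.95],[0,0,0.95],[0,0,0.95],[0,0,0.95],[0,0,0.95],[0,0,0.95],[0,0,0.95],[0,0,0.95],[0,0,0.95],[0,0,0.95],[0,0,0.95],[0,0,0.95]]}'
```

```text
clock: 3.8
tcp_pos: [0.1494, 0.5552, 0.3637]
tool_rot: [-180.0, 0.0, 96.3]
contact_force: [0.1, 0.1, 0.1]
gripper_width: 0.0002
finger_force: 0.0
```

```bash
python3 -m pendant '{"claw":[0,0,0,0,0,0,0,0,0,0,0,0,0,0,0,0,0,0,0,0],"linear":[[-0.4,0.2,0],[-0.6,0.2,0],[-0.6,0.2,0],[-0.6,0.2,0],[-0.6,0.2,0],[-0.6,0.2,0],[-0.6,0.2,0],[-0.6,0.2,0],[-0.6,0.2,0],[-0.6,0.2,0],[-0.6,0.2,0],[-0.6,0.2,0],[-0.6,0.2,0],[-0.6,0.2,0],[-0.6,0.2,0],[-0.6,0.2,0],[-0.6,0.2,0],[-0.6,0.2,0],[-0.6,0.2,0],[-0.4,0.2,0]],"angular":[[0,0,0],[0,0,0],[0,0,0],[0,0,0],[0,0,0],[0,0,0],[0,0,0],[0,0,0],[0,0,0],[0,0,0],[0,0,0],[0,0,0],[0,0,0],[0,0,0],[0,0,0],[0,0,0],[0,0,0],[0,0,0],[0,0,0],[0,0,0]]}'
python3 -c "
import numpy as np
from station import robot
o=robot.get_obs();d=np.array([.5265,-.2375,.16])-o['tcp_pos'];y=np.radians(o['tool_rot'][2]);print(o['tcp_pos'],o['q'],'tool',[d@[np.cos(y),np.sin(y),0],d@[np.sin(y),-np.cos(y),0],-d[2]])"
```

```text
clock: 5.8
tcp_pos: [0.4146, -0.0, 0.3634]
tool_rot: [180.0, 0.0, 96.4]
contact_force: [0.4, 0.5, 0.8]
gripper_width: -0.0002
finger_force: 0.0
[ 4.14571196e-01 -1.20204110e-05  3.63416810e-01] [-1.19859964e+01 -1.28076193e+01  9.74412285e+01 -2.12466021e-02
  9.53322938e+01 -1.84246424e+01] tool [np.float64(-0.2485386979339304), np.float64(0.08459972349829262), np.float64(0.2034168098539718)]
```

```bash
python3 -m pendant '{"claw":[0,0,0,0,0,0,0,0,0,0,0,0,0,0,0,0,0,0,0,0],"linear":[[-0.5,0.17,0],[-0.5,0.17,0],[-0.5,0.17,0],[-0.5,0.17,0],[-0.5,0.17,0],[-0.5,0.17,0],[-0.5,0.17,0],[-0.5,0.17,0],[-0.5,0.17,0],[-0.47,0.16,0],[0,0,0.4],[0,0,0.5],[0,0,0.5],[0,0,0.5],[0,0,0.5],[0,0,0.5],[0,0,0.5],[0,0,0.4],[0,0,0.3],[0,0,0]],"angular":[[0,0,0],[0,0,0],[0,0,0],[0,0,0],[0,0,0],[0,0,0],[0,0,0],[0,0,0],[0,0,0],[0,0,0],[0,0,0],[0,0,0],[0,0,0],[0,0,0],[0,0,0],[0,0,0],[0,0,0],[0,0,0],[0,0,0],[0,0,0]]}'
python3 - <<'E'
from h import *
T=snapshot("top");S=snapshot("scene");W=snapshot("wrist")
t=cv2.resize(T["frame"][190:340,300:480],(432,360),interpolation=cv2.INTER_CUBIC)
s=cv2.resize(S["frame"][180:330,150:303],(367,360),interpolation=cv2.INTER_CUBIC)
cv2.imwrite("pics/c1.png",np.hstack([s,t])[:,:,::-1])
cv2.imwrite("pics/w1.png",W["frame"][:,:,::-1])
for p in ([.526,-.2355,.067],[.5265,-.2375,.16]): print(proj(W,p),proj(S,p),proj(T,p))
print(boxes_of("thumb_pad",W)[:2])
E
```

```text
clock: 7.8
tcp_pos: [0.5248, -0.2344, 0.1556]
tool_rot: [-179.8, -0.2, 96.5]
contact_force: [-0.5, 0.8, -0.3]
gripper_width: 0.0002
finger_force: 0.0
[316.7469962  243.83489109] [237.12035651 287.41245955] [404.98016387 256.22380689]
[316.59209705 309.095749  ] [232.34460376 252.08873143] [413.16270594 253.34496096]
[{'xy': [313.1, 224.2], 'p': 0.85}]
```

View pics/w1.png

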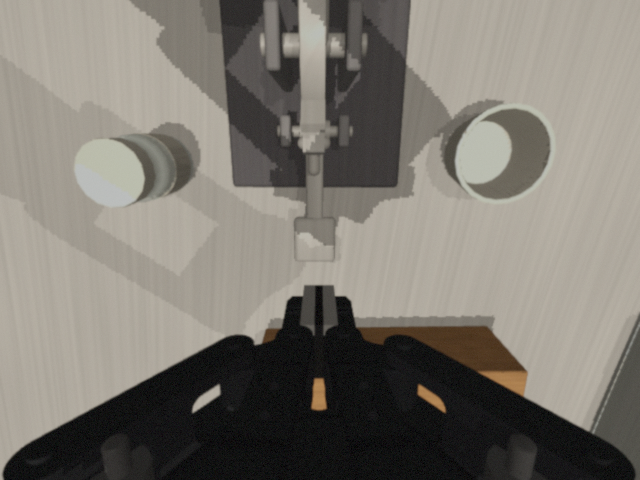

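View pics/c1.png

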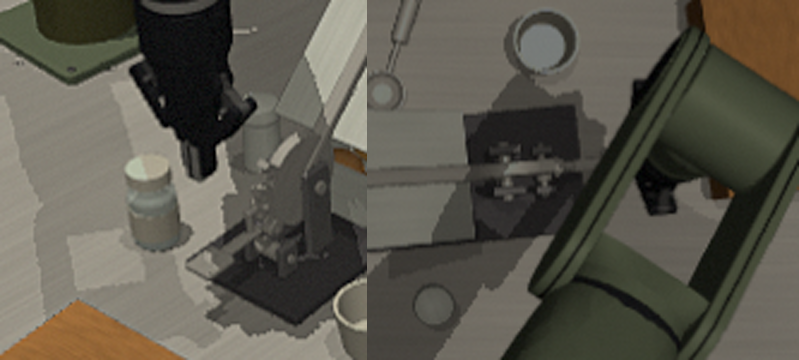

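The wrist view shows the pad centred at (315,240), about 2 mm from the prediction, with the fingertips lined up on it. The hook and pepper jar are clear.

```bash
python3 -m pendant '{"claw":[0,0,0,0,0,0,0],"linear":[[-0.06,0,0.3],[0,0,0.3],[0,0,0.3],[0,0,0.3],[0,0,0.3],[0,0,0.12],[0,0,0]],"angular":[[0,0,0],[0,0,0],[0,0,0],[0,0,0],[0,0,0],[0,0,0],[0,0,0]]}' && python3 -m pendant '{"claw":[0,0,0,0,0,0,0,0],"linear":[[0,0,0.06],[0,0,0.06],[-0.02,0,0.06],[-0.02,0,0.06],[-0.02,0,0.06],[-0.02,0,0.06],[-0.02,0,0.06],[0,0,0]],"angular":[[0,0,0],[0,0,0],[0,0,0],[0,0,0],[0,0,0],[0,0,0],[0,0,0],[0,0,0]]}'
```

```text
clock: 8.7
tcp_pos: [0.5257, -0.2377, 0.0754]
tool_rot: [-179.8, -0.1, 96.5]
contact_force: [0.4, -1.0, 0.3]
gripper_width: -0.0001
finger_force: 0.0
clock: 9.5
tcp_pos: [0.5275, -0.2438, 0.0561]
tool_rot: [180.0, 0.0, 96.5]
contact_force: [-0.4, -1.3, -0.2]
gripper_width: -0.0001
finger_force: 0.3
```

```bash
python3 -m pendant '{"claw":[0,0,0,0,0],"linear":[[0,0,0.06],[0,0,0.06],[0,0,0.06],[0,0,0.06],[0,0,0.06]],"angular":[[0,0,0],[0,0,0],[0,0,0],[0,0,0],[0,0,0]]}'
python3 - <<'E'
from h import *
print(robot.get_obs()["tcp_pos"])
W=snapshot("wrist");S=snapshot("scene")
s=cv2.resize(S["frame"][210:330,180:300],(480,480),interpolation=cv2.INTER_CUBIC)
w=W["frame"][:480,160:480]
cv2.imwrite("pics/c2.png",np.hstack([s,w])[:,:,::-1])
E
```

```text
clock: 10.0
tcp_pos: [0.5276, -0.2436, 0.0411]
tool_rot: [180.0, 0.0, 96.5]
contact_force: [-0.2, -3.4, 2.1]
gripper_width: -0.0001
finger_force: 1.3
[ 0.52757173 -0.24358374  0.0411256 ]
```

View pics/c2.png

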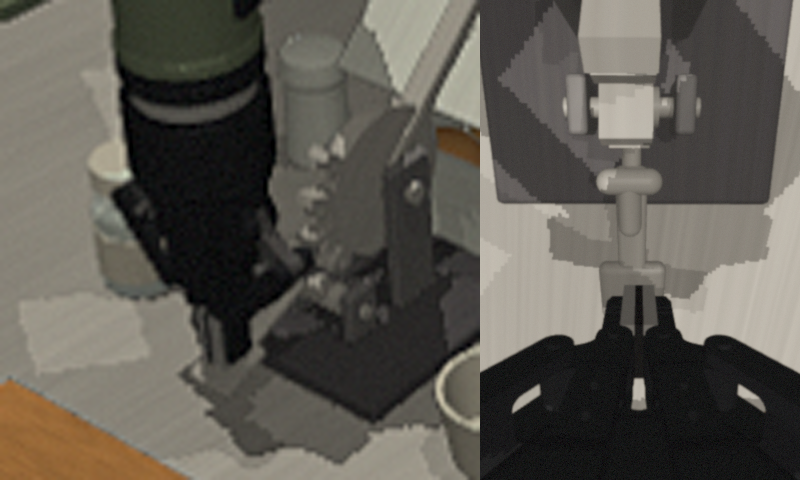

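The fingertip is on the pad, the pad is tilting down, and the hook is leaving the teeth. I'll carry on to the stop.

```bash
python3 -m pendant '{"claw":[0,0,0,0],"linear":[[0,0,0.03],[0,0,0.03],[0,0,0.03],[0,0,0]],"angular":[[0,0,0],[0,0,0],[0,0,0],[0,0,0]]}' && python3 -m pendant '{"claw":[0,0,0],"linear":[[0,0,0.02],[0,0,0.02],[0,0,0]],"angular":[[0,0,0],[0,0,0],[0,0,0]]}'
```

```text
clock: 10.5
tcp_pos: [0.5271, -0.2433, 0.0365]
tool_rot: [-180.0, -0.0, 96.5]
contact_force: [0.2, -1.8, 0.3]
gripper_width: 0.0
finger_force: 0.7
clock: 10.8
tcp_pos: [0.5272, -0.2433, 0.0346]
tool_rot: [-180.0, -0.0, 96.5]
contact_force: [0.0, -2.0, 0.8]
gripper_width: -0.0
finger_force: 0.7
```

```bash
python3 -m pendant '{"claw":[0,0,0],"linear":[[0,0,0.03],[0,0,0.03],[0,0,0]],"angular":[[0,0,0],[0,0,0],[0,0,0]]}' && python3 -m pendant '{"claw":[0,0,0],"linear":[[0,0,0.02],[0,0,0.02],[0,0,0]],"angular":[[0,0,0],[0,0,0],[0,0,0]]}'
```

```text
clock: 11.1
tcp_pos: [0.5274, -0.2434, 0.0335]
tool_rot: [-180.0, -0.0, 96.6]
contact_force: [-4.0, -0.2, 11.5]
gripper_width: -0.0001
finger_force: 5.0
clock: 11.4
tcp_pos: [0.5276, -0.2434, 0.0332]
tool_rot: [-180.0, -0.0, 96.6]
contact_force: [-7.4, 2.2, 20.8]
gripper_width: -0.0001
finger_force: 8.8
```

The force rose to 20 N with no further travel, so the pawl is at its stop. I'll lift away and go over the paddle.

```bash
python3 -m pendant '{"claw":[0,0,0,0,0,0,0,0,0,0,0,0,0,0,0],"linear":[[0,0,-0.1],[0,0,-0.3],[0,0,-0.5],[0,0,-0.5],[0,0,-0.5],[0,0,-0.5],[0,0,-0.5],[0,0,-0.5],[0,0,-0.5],[0,0,-0.5],[0,0,-0.5],[0,0,-0.5],[0,0,-0.5],[0,0,-0.5],[0,0,-0.2]],"angular":[[0,0,0],[0,0,0],[0,0,0],[0,0,0],[0,0,0],[0,0,0],[0,0,0],[0,0,0],[0,0,0],[0,0,0],[0,0,0],[0,0,0],[0,0,0],[0,0,0],[0,0,0]]}' && python3 -m pendant '{"claw":[0,0,0,0,0,0,0,0,0,0,0,0],"linear":[[0.3,0,0],[0.5,0,0],[0.5,0,0],[0.5,0,0],[0.5,0,0],[0.5,0,0],[0.5,0,0],[0.5,0,0],[0.5,0,0],[0.5,0,0],[0.3,0,0],[0,0,0]],"angular":[[0,0,0],[0,0,0],[0,0,0],[0,0,0],[0,0,0],[0,0,0],[0,0,0],[0,0,0],[0,0,0],[0,0,0],[0,0,0],[0,0,0]]}'
python3 - <<'E'
from h import *
o=robot.get_obs();print(o["tcp_pos"],o["tool_rot"],o["q"])
W=snapshot("wrist");S=snapshot("scene")
s=cv2.resize(S["frame"][150:330,180:370],(507,480),interpolation=cv2.INTER_CUBIC)
w=cv2.resize(W["frame"],(293*2,440))[:, 146:440]
w=cv2.copyMakeBorder(w,0,40,0,0,cv2.BORDER_CONSTANT)
cv2.imwrite("pics/c3.png",np.hstack([s,w])[:,:,::-1])
# dark paddle centroid in wrist
g=W["frame"].max(2)
for n in("paddle_top","cover","thumb_pad"):
  print(n,boxes_of(n,W)[:1],boxes_of(n,S)[:1])
print(proj(W,[.493,.0454,.2333]),proj(S,[.493,.0454,.2333]))
E
```

```text
clock: 12.9
tcp_pos: [0.5281, -0.2434, 0.3631]
tool_rot: [179.8, 0.1, 96.6]
contact_force: [0.6, -0.6, 0.2]
gripper_width: 0.0001
finger_force: 0.0
clock: 14.1
tcp_pos: [0.4971, 0.0121, 0.3585]
tool_rot: [-179.9, -0.1, 96.7]
contact_force: [0.4, 0.4, 0.7]
gripper_width: -0.0001
finger_force: 0.0
[0.49713351 0.01210758 0.35849404] [-1.79867695e+02 -6.60799094e-02  9.67357142e+01] [-8.60560709e+00 -1.75588935e+00  8.82069050e+01  2.87812037e-02
  9.36940570e+01 -1.53395796e+01]
paddle_top [{'xy': [315.2, 226.3], 'p': 0.7}] [{'xy': [295.6, 208.7], 'p': 0.82}]
cover [{'xy': [221.9, 223.8], 'p': 0.16}] [{'xy': [297.3, 210.5], 'p': 0.71}]
thumb_pad [] [{'xy': [241.6, 295.5], 'p': 0.85}]
[317.9209974  190.65597502] [317.44898843 166.68109062]
```

View pics/c3.png

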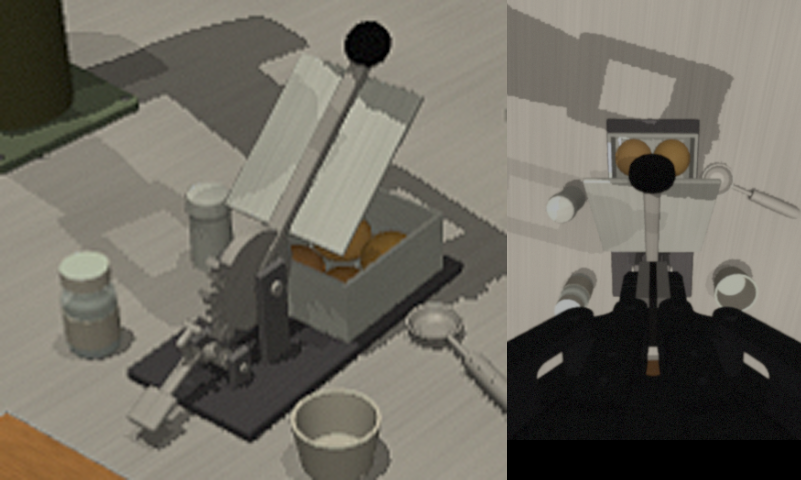

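The scene view confirms the pawl is out, with the pad low and the hook away from the quadrant. The paddle shows in the wrist frame at (318,189), which matches my estimate within 2 px. I'll come down above it.

```bash
python3 -m pendant '{"claw":[0,0,0,0,0,0,0,0],"linear":[[0.27,0,0],[0.27,0,0.3],[0,0,0.4],[0,0,0.4],[0,0,0.4],[0,0,0.3],[0,0,0.15],[0,0,0]],"angular":[[0,0,0],[0,0,0],[0,0,0],[0,0,0],[0,0,0],[0,0,0],[0,0,0],[0,0,0]]}' && python3 -m pendant '{"claw":[0,0,0,0,0],"linear":[[0,0,0.06],[0,0,0.06],[0,0,0.06],[0,0,0.06],[0,0,0.06]],"angular":[[0,0,0],[0,0,0],[0,0,0],[0,0,0],[0,0,0]]}'
```

```text
clock: 15.3
tcp_pos: [0.4939, 0.0377, 0.2603]
tool_rot: [-179.8, -0.1, 96.6]
contact_force: [-0.6, -0.1, 0.0]
gripper_width: -0.0
finger_force: 0.0
clock: 15.8
tcp_pos: [0.4954, 0.0367, 0.2473]
tool_rot: [180.0, 0.0, 96.5]
contact_force: [0.1, -0.1, 0.1]
gripper_width: -0.0001
finger_force: 0.0
```

```bash
python3 -m pendant '{"claw":[0,0,0,0,0,0,0,0,0,0],"linear":[[0,0,0.04],[0,0,0.04],[0.09,0,0.1],[0.09,0,0.1],[0.085,0,0.105],[0.085,0,0.105],[0.08,0,0.11],[0.08,0,0.11],[0.07,0,0.115],[0.07,0,0.115]],"angular":[[0,0,0],[0,0,0],[0,0,0],[0,0,0],[0,0,0],[0,0,0],[0,0,0],[0,0,0],[0,0,0],[0,0,0]]}'
python3 - <<'E'
from h import *
W=snapshot("wrist");S=snapshot("scene")
s=cv2.resize(S["frame"][150:330,180:370],(507,480),interpolation=cv2.INTER_CUBIC)
w=cv2.resize(W["frame"],(293*2,440))[:, 146:440]
w=cv2.copyMakeBorder(w,0,40,0,0,cv2.BORDER_CONSTANT)
cv2.imwrite("pics/c4.png",np.hstack([s,w])[:,:,::-1])
E
```

```text
clock: 16.8
tcp_pos: [0.4918, 0.0695, 0.2007]
tool_rot: [179.9, -0.0, 96.5]
contact_force: [-1.6, -0.6, 5.8]
gripper_width: -0.0
finger_force: 2.4
```

View pics/c4.png

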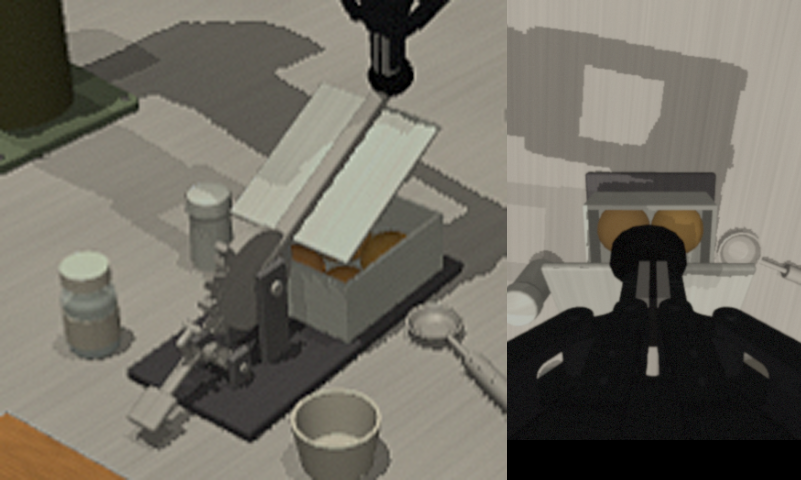

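The cover is following at 5.8 N, and the fingertip sits well on the paddle. I'll continue down the arc.

```bash
python3 -m pendant '{"claw":[0,0,0,0,0,0,0,0,0,0,0,0],"linear":[[0.06,0,0.118],[0.06,0,0.118],[0.05,0,0.122],[0.05,0,0.122],[0.04,0,0.124],[0.04,0,0.124],[0.035,0,0.128],[0.035,0,0.128],[0.03,0,0.13],[0.03,0,0.13],[0.02,0,0.132],[0.02,0,0.132]],"angular":[[0,0,0],[0,0,0],[0,0,0],[0,0,0],[0,0,0],[0,0,0],[0,0,0],[0,0,0],[0,0,0],[0,0,0],[0,0,0],[0,0,0]]}' && python3 -m pendant '{"claw":[0,0,0,0,0,0,0],"linear":[[0.01,0,0.09],[0.01,0,0.09],[0.01,0,0.08],[0.01,0,0.06],[0,0,0.06],[0,0,0.05],[0,0,0]],"angular":[[0,0,0],[0,0,0],[0,0,0],[0,0,0],[0,0,0],[0,0,0],[0,0,0]]}'
```

```text
clock: 18.1
tcp_pos: [0.4896, 0.0937, 0.1253]
tool_rot: [179.9, -0.1, 96.5]
contact_force: [-1.0, 2.9, 4.8]
gripper_width: -0.0001
finger_force: 2.4
clock: 18.8
tcp_pos: [0.4887, 0.0941, 0.1031]
tool_rot: [180.0, 0.0, 96.5]
contact_force: [0.5, 1.5, 2.9]
gripper_width: 0.0002
finger_force: 1.2
```

```bash
python3 -m pendant '{"claw":[0,0,0,0],"linear":[[0,0,0.04],[0,0,0.04],[0,0,0.03],[0,0,0]],"angular":[[0,0,0],[0,0,0],[0,0,0],[0,0,0]]}' && python3 -m pendant '{"claw":[0,0,0,0],"linear":[[0,0,0.02],[0,0,0.02],[0,0,0],[0,0,0]],"angular":[[0,0,0],[0,0,0],[0,0,0],[0,0,0]]}'
```

```text
clock: 19.2
tcp_pos: [0.4885, 0.0942, 0.0976]
tool_rot: [-180.0, 0.0, 96.5]
contact_force: [1.0, 2.6, 3.3]
gripper_width: -0.0002
finger_force: 1.6
clock: 19.6
tcp_pos: [0.4886, 0.0942, 0.0969]
tool_rot: [-180.0, 0.0, 96.6]
contact_force: [-1.8, 2.2, 10.8]
gripper_width: 0.0
finger_force: 5.6
```

```bash
python3 -m pendant '{"claw":[0,0,0,0,0],"linear":[[0,0,0.02],[0,0,0.02],[0,0,0],[0,0,0],[0,0,0]],"angular":[[0,0,0],[0,0,0],[0,0,0],[0,0,0],[0,0,0]]}' && python3 -m pendant '{"claw":[0,0,0,0,0,0,0,0,0,0],"linear":[[0,0,-0.05],[0,0,-0.1],[0,0,-0.3],[0,0,-0.5],[0,0,-0.5],[0,0,-0.5],[0,0,-0.5],[0,0,-0.3],[0,0,0],[0,0,0]],"angular":[[0,0,0],[0,0,0],[0,0,0],[0,0,0],[0,0,0],[0,0,0],[0,0,0],[0,0,0],[0,0,0],[0,0,0]]}'
python3 - <<'E'
from h import *
W=snapshot("wrist");S=snapshot("scene")
s=cv2.resize(S["frame"][150:330,180:370],(507,480),interpolation=cv2.INTER_CUBIC)
w=cv2.resize(W["frame"],(293*2,440))[:, 146:440]
w=cv2.copyMakeBorder(w,0,40,0,0,cv2.BORDER_CONSTANT)
cv2.imwrite("pics/c5.png",np.hstack([s,w])[:,:,::-1])
E
```

```text
clock: 20.1
tcp_pos: [0.4888, 0.0942, 0.0968]
tool_rot: [-180.0, 0.0, 96.6]
contact_force: [-7.1, 2.0, 22.5]
gripper_width: 0.0001
finger_force: 11.5
clock: 21.1
tcp_pos: [0.4878, 0.094, 0.2302]
tool_rot: [-179.9, 0.0, 96.5]
contact_force: [0.3, 0.6, -0.1]
gripper_width: 0.0002
finger_force: 0.0
```

View pics/c5.png

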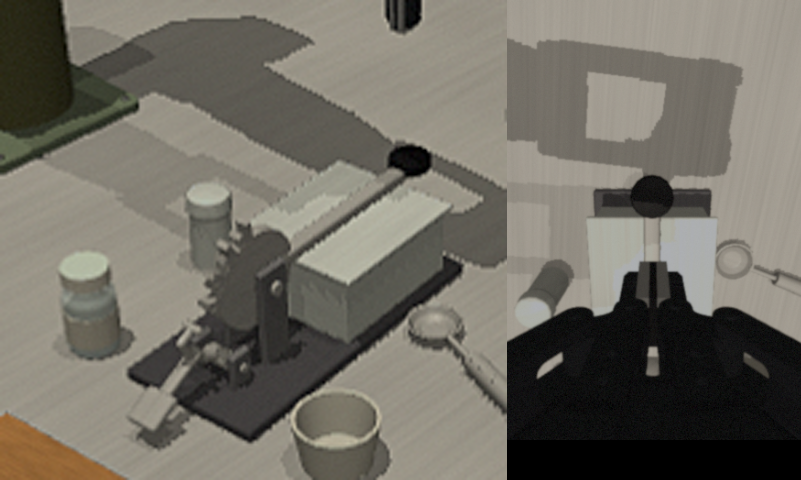

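The cover lies flat on the pan, the pawl is still out, the bystanders haven't moved, and the gripper is clear.

```bash
python3 -c "
from station import job
print(job.finish_job())"
```

```text
the job is handed in; nothing more can be done
None
```

The job is handed in at about 21 s of the 48 s allowed: the pawl was pressed out to its stop, the cover was pushed fully shut, and the arm finished clear. The last pictures showed the cover flat on the pan, the pawl still out and the nearby bystanders where they stood; the hand-in returned no verdict.

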